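# Show the aiming pin to the bench camera through the mirror

### The arm

A 7-joint arm with a two-finger parallel gripper is mounted at the origin on the work surface. World frame = base frame: x ahead of the robot, y to its left, z up, the work surface at z = 0. Lengths are in mm, angles in degrees, forces in N, time in s.
With the tool pointing down it reaches from about 400 to 850 mm from the base axis. Payload 6.9 kg.
Tool frame: the origin (TCP) lies midway between the tips of the shut fingers; the grasp point (between the pads) lies 19 mm behind it; z points along the fingers, y is the line along which they close (so a half turn about z gives the same grasp; the last joint's range is limited). The gripper opens to 85 mm and grips with 20 to 120 N. Pads are 22 mm wide; open, the fingers measure 114 mm over their backs; the gripper's body (76 mm by 85 mm) begins 54 mm behind the grasp point. The pads swing forward as they close: fully open they stand 13 mm farther back than shut.
Start: joints at [77.321, 29.078, -13.613, 85.955, 7.202, 65.827, -8.869], TCP at [200.604, -591.92, 231.275] pointing down, gripper open.
Joint ranges: [-176.47, 176.47], [-13.61, 117.27], [-81.72, 77.17], [0.22, 143.17], [-87.28, 267.28], [10, 112.55], [-165.47, 165.47]. Speed limits (degrees/s): [136.94, 136.94, 180, 180, 180, 180, 180].

### API

Orientations are given as a 3x3 rotation matrix whose columns are the frame's x, y, z axes.
In Python, from rig import * gives the robot as it stands. The module is installed in compiled form; this text tells all that it offers.
- The arm moves only by the tool step_arm, never from a script. Its arguments are lists of equal length, an entry for each row: "xyz": the shift along the tool's x, y, z in m, a list of three; "spin": the turn about the tool's z in degrees. In form: {"xyz": [[tx, ty, tz], ...], "spin": [spin, ...]}. A call has 1 to 10 rows; each row shifts and turns the commanded pose from where the row before left it, along the tool's axes as they then stand; what a row does not reach is not made up. A row lasts 1/8 s, in which the tool goes at most 62.5 mm and 10.7 degrees, less where a joint would pass 70% of its speed; a pose out of reach is approached as far as the arm can. A call with a gripper value outside its range is refused whole. "jaw" is the closure, from -1 (fully open) to 1 (shut), set as the call begins (left out, the last holds). The fingers move at their own pace and stop on an object; "squeeze" is the grip in N (left out, the last holds). Time passes only in rows, so rows that do not move let the fingers close. It gives the time, the measured TCP pose, the force, the opening and the grip force at its end, in the units of the state.
- state(): the state, without advancing time (a new reading comes with each control period).
- read_camera(name): name is "scene" or "top" or "wrist"; returns a dict with "color" (384x512x3 uint8, red, green, blue), "vertical_fov" (degrees; the focal length in pixels is half the picture's height over the tangent of half this angle, whatever the lens; pixels are square), "cx", "cy" (the principal point, pixels), "k1" (the pictures are not rectified: a ray, as slopes to the right and down, at radius r is drawn at 1 + k1 r^2 times it, then the intrinsics apply), "camera_from_world" (4x4, takes a point from world to camera coordinates); the wrist camera has in their place "tool_from_camera" (4x4, takes a point from camera to tool coordinates, whose origin is the TCP and whose axes are the flange's). Camera axes: x right, y up, looking along -z (the intrinsics and any distortion apply to the point x, -y, -z); pixel columns grow to the right and rows downward; lengths in mm; the calibration is good to about 2 mm. A picture is of the moment at which its call begins: read the wrist's pose just before it. There is no depth.
- job_done(): hands the job in; it is judged then, once.
The state is a dict: "time": time; "joint_pos": joint angles; "joint_velocities": joint speeds; "joint_efforts": joint torques, N m; "position": TCP position; "ee_rot": TCP orientation; "contact_force": force on the tool from outside, world axes, zero at the start; "moment": the same for the moment, N m; "finger_gap": finger opening in mm; "finger_force": force on a finger pad.
Only numpy, scipy, OpenCV 4.12 (cv2) and the standard library are available. Lean on these libraries where they do the work, as an engineer would, in place of code of your own. Each camera call takes 0.05 s, during which the arm holds its last target. There are 200 camera calls.

### The job

Stand the orange-banded pin upright, band up, fully down in the hole of the small red socket block and let go of it; then take the yellow handle on top of the sprung mirror and turn it until the pin's orange band appears, reflected in the mirror, in the middle of the bench camera's view. Finish while still holding the handle steady at that angle (the mirror swings back if released: do not let go). Leave the other two pins, the bottle and the jar where they stand.

Things in the scene. Friction and masses are not known exactly. Their poses are not given: they have to be found in the camera images.
- pin_mid (a point): The orange-banded pin: a white round plastic rod, 12 mm in diameter, 130 mm long, about 40 g, with an orange band 24 mm high whose centre is 90 mm above its foot, and an orange top end. It stands in one of the three holes of the white rack. This point is its centre, half-way up (65 mm above its foot); z runs along the pin, towards the band end. Its foot is chamfered.
- socket_mouth (a point): The red socket block, fixed, 54 x 54 mm and 50 mm high: one round hole, 14 mm wide and 40 mm deep (floor 10 mm above the bench), with a 3 mm chamfer. This point is the centre of the hole's mouth, 50 mm above the bench. A pin fully down in it has its centre 75 mm above the bench, its band 100 mm above the bench.
- rack: The white rack, fixed, 160 x 50 mm and 50 mm high, origin at the centre of its underside, x along its length. Three holes like the socket's (14 mm wide, 40 mm deep), at x = -50, 0 and 50 mm; one pin stands in each, in any order. The rack is on one side of the mirror stand and the socket on the other; which is on which side varies.
- mirror (a joint): Angle of the mirror about its upright axis (rad), positive counter-clockwise seen from above. At 0, where its spring holds it, the mirror faces the camera squarely. Range -1.15 to 1.15; the spring pulls back to 0 with 0.05 N m per rad, so it must be held.
- mirror_handle (a point): The yellow handle, an upright bar on the mirror's axis above the mirror: 12 mm thick (this point's x), 44 mm wide (its y), 48 mm high, from 142 to 190 mm above the bench. This point is its centre, 166 mm above the bench; its x points out of the mirror's reflecting face. Pinch it across its 12 mm and turn it about the upright axis. The mirror is a 64 mm square (72 mm with its black frame) just under it, from 64 to 136 mm above the bench, its reflecting face on the axis.
- pivot (a point): Point on the mirror's upright axis at the middle of the mirror, 100 mm above the bench; it belongs to the fixed stand and does not turn: its x points from the mirror to the camera's lens. The stand's aluminium base plate is 290 x 90 mm, 12 mm thick, and carries mirror and camera.
- lens (a point): Middle of the front of the lens of the bench camera, a grey box (60 x 56 x 50 mm, its top 125 mm above the bench) on the stand, 133 mm from the mirror's axis, 100 mm above the bench, looking at the mirror.
- sight (a point): The camera's line of sight after the mirror: this point lies on the mirror's axis, 100 mm above the bench, and its x points where the camera looks by way of the mirror. That direction turns twice as far as the mirror (it points at the lens when the mirror is at 0). A slim green pointer low on the stand, 100 mm long and geared 2 to 1 to the mirror, shows the same direction.
- pin_blue_mid (a point): Centre of the blue-banded, blue-topped pin (otherwise like the orange one) in the rack. Leave it there.
- pin_black_mid (a point): Centre of the black-banded, black-topped pin in the rack. Leave it there.
- bottle: White plastic bottle with a red cap, 60 mm in diameter, 110 mm high, standing outside the rack or the socket, away from the mirror; origin at the centre of its underside. Leave it alone.
- jar: Amber jar with a white lid, 64 mm in diameter, 75 mm high; origin at the centre of its underside. Leave it alone.

How it is judged (in metres and radians):
On the way, in this order (a step that is already met when the one before it is completed fails the run):
1. the orange-banded pin stands fully down in the socket, released (horizontal distance between pin_mid and socket_mouth below 0.012 m and height (world z) of pin_mid between 0.06 and 0.083 m and angle between pin_mid's own z axis and vertical below 0.12 rad and contact force between the fingers and pin below 0.1 N), for 0.3 s.
2. the mirror is held by its handle so that the camera sees the pin by way of it (all of step 1 and y of pin_mid in the frame of sight between -0.03 and 0.03 m and x of pin_mid in the frame of sight above 0.1 m and velocity of joint mirror between -0.08 and 0.08 rad/s and contact force between the fingers and mirror above 0.3 N), for 0.5 s.
At the end, for the whole second after the job is handed in: The orange pin stands in the socket (centre within 12 mm of the hole's axis, 60-83 mm up, within 0.12 rad of upright), not touched by the fingers; the fingers hold the mirror (over 0.3 N), still (under 0.08 rad/s), with the reflected line of sight within 30 mm of the pin (all of step 2); the arm keeps its last pose, push and grip.
It fails at once if pin_blue_mid was disturbed (moved more than 30 mm) (distance of pin_blue_mid from where it was at the start of the episode above 0.03 m).
It fails at once if pin_black_mid was disturbed (moved more than 30 mm) (distance of pin_black_mid from where it was at the start of the episode above 0.03 m).
It fails at once if bottle was disturbed (moved more than 30 mm) (distance of bottle from where it was at the start of the episode above 0.03 m).
It fails at once if jar was disturbed (moved more than 30 mm) (distance of jar from where it was at the start of the episode above 0.03 m).
It also fails if it takes over 64 s, if anything falls off the work surface, if the arm or the gripper's body presses on something with over 40 N, if the wrist force passes 120 N, or if a joint passes its speed limit or range.

## Working session

There is one attempt and no reset: what is moved stays moved. The work goes in short steps, Python scripts to look and compute and a tool call to move; the robot and the scene stay as the last step left them, time stands still between calls to the robot, and variables do not carry over. Pictures are saved under pics/ and viewed, at most 10 in all, crops included, and the job is handed in when it is done.

Besides the shell and the picture viewer there is one more tool, called after "Emit:" as name([rows], argument=value, ...), one row to a line, values as JSON. step_arm: Moves the arm, as the interface text tells. Its arguments: {"type":"object","properties":{"xyz":{"type":"array","items":{"type":"array","items":{"type":"number"}}},"spin":{"type":"array","items":{"type":"number"}},"jaw":{"type":"number"},"squeeze":{"type":"number"}},"required":["xyz","spin"]}

```bash
mkdir -p pics
cat > h.py <<'E'
from rig import *
import numpy as np, cv2
np.set_printoptions(precision=2,suppress=True)
def cam(n):
    s=state(); c=read_camera(n)
    if n=="wrist":
        T=np.eye(4);T[:3,:3]=np.array(s["ee_rot"]);T[:3,3]=s["position"]
        c["wfc"]=T@np.array(c["tool_from_camera"])
    else: c["wfc"]=np.linalg.inv(np.array(c["camera_from_world"]))
    f=c["color"].shape[0]/2/np.tan(np.radians(c["vertical_fov"])/2)
    c["K"]=np.array([[f,0,c["cx"]],[0,f,c["cy"]],[0,0,1.]]);c["d"]=np.array([c["k1"],0,0,0.])
    return c
def at_z(c,uv,z):
    p=cv2.undistortPoints(np.array([[uv]],float),c["K"],c["d"])[0,0]
    d=c["wfc"][:3,:3]@np.array([p[0],-p[1],-1]);o=c["wfc"][:3,3]
    return o+d*(z-o[2])/d[2]
def proj(c,P):
    q=np.linalg.inv(c["wfc"])@np.append(P,1); q=q[:3]*[1,-1,-1]
    return cv2.projectPoints(q.reshape(1,1,3),np.zeros(3),np.zeros(3),c["K"],c["d"])[0].ravel()
def save(c,n): cv2.imwrite(f"pics/{n}.png",c["color"][:,:,::-1])
E
python3 - <<'E'
from h import *
a=cam("top");b=cam("scene")
im=np.hstack([a["color"],b["color"]])[:,:,::-1]
cv2.imwrite("pics/t0.png",cv2.resize(a["color"][:,:,::-1],(800,600),interpolation=cv2.INTER_CUBIC));save(b,"s0")
print(a["wfc"],a["vertical_fov"],b["wfc"],a["k1"],b["k1"]); print(state())
E
```

```text
[[   0.01    0.97   -0.24  242.89]
 [  -1.      0.01    0.      5.88]
 [   0.01    0.24    0.97 1463.18]
 [   0.      0.      0.      1.  ]] 42.45088543845124 [[   0.75   -0.54    0.38  983.2 ]
 [   0.66    0.61   -0.44 -499.02]
 [   0.      0.58    0.81 1060.18]
 [   0.      0.      0.      1.  ]] -0.11045503278489502 0.042971148701741534
{'time': 0.1, 'joint_pos': array([ 77.32,  29.12, -13.61,  86.  ,   7.2 ,  65.83,  -8.87]), 'joint_velocities': array([ 0.14, -0.11,  0.  , -0.19,  0.01,  0.11,  0.11]), 'joint_efforts': array([ -0.  , -62.18,  -2.19, -25.02,   0.01,   0.01,  -0.  ]), 'position': array([ 200.41, -591.53,  230.53]), 'ee_rot': array([[ 0.95,  0.32, -0.  ],
       [ 0.32, -0.95,  0.  ],
       [-0.  , -0.  , -1.  ]]), 'contact_force': array([-0.33,  0.48, -0.36]), 'moment': array([ 0.02, -0.01,  0.  ]), 'finger_force': 0.0, 'finger_gap': 85.58743542985205}
```

View pics/t0.png

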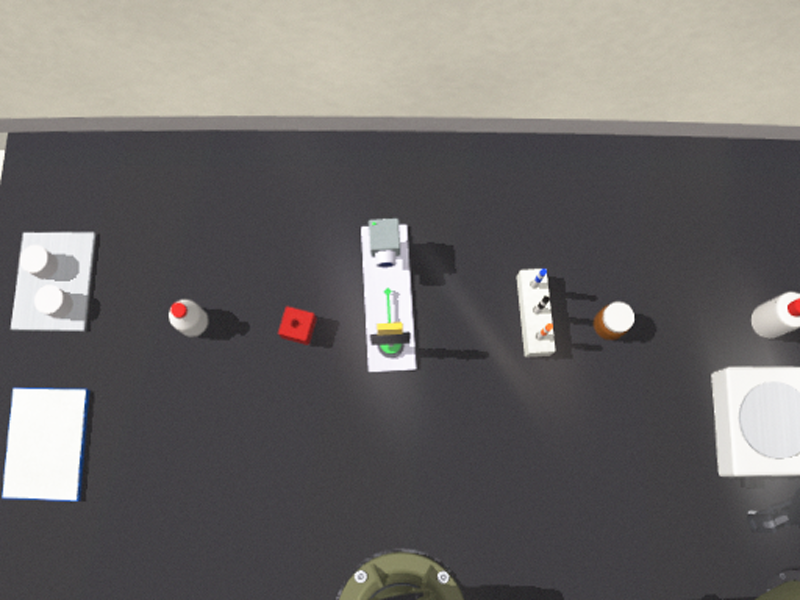

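View pics/s0.png

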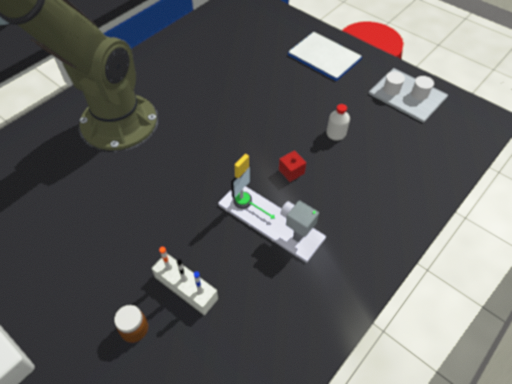

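The top view (800 px wide) shows the socket hole at (295,323), the handle top near (390,326), and the rack at (537,312). The orange pin is at about (545,329), nearest the robot. The bottle stands outside the socket and the jar outside the rack, and the camera is beyond the mirror (+x).

Run:
```python
from h import *
a=cam("top");k=.64
for n,u,z in [("sock",(295,323),50),("handletop",(390,326),190),("rackc",(537,300),50),("baseTL",(362,227),12),("baseTR",(408,225),12),("baseBL",(369,371),12),("baseBR",(416,369),12),("lenstop",(384,235),125),("bottlecap",(179,311),110),("jarlid",(619,319),75),
 ("rTL",(517,271),50),("rTR",(549,268),50),("rBL",(525,357),50),("rBR",(553,354),50),("sT",(286,307),50),("sR",(315,313),50),("sB",(307,342),50),("sL",(279,335),50)]:
    print(n,at_z(a,(u[0]*k,u[1]*k),z)[:2])
hsv=cv2.cvtColor(a["color"],cv2.COLOR_RGB2HSV)
c=a["color"].astype(int)
sub=c[195:225,335:360]; m=(sub[...,0]>150)&(sub[...,0]-sub[...,2]>80)
n,l,s,ce=cv2.connectedComponentsWithStats(m.astype(np.uint8))
for i in range(1,n): print(s[i],ce[i]+[335,195],at_z(a,ce[i]+[335,195],140)[:2],at_z(a,ce[i]+[335,195],100)[:2])
b=cam("scene");c=b["color"].astype(int)
sub=c[240:270,150:180];m=(sub[...,0]>130)&(sub[...,0]-sub[...,2]>70)
n,l,s,ce=cv2.connectedComponentsWithStats(m.astype(np.uint8))
for i in range(1,n): print(s[i],ce[i]+[150,240],at_z(b,ce[i]+[150,240],140)[:2],at_z(b,ce[i]+[150,240],100)[:2])
print("scene sock",at_z(b,(292,158),50))
```

```text
sock [530.95 200.5 ]
handletop [498.71  21.2 ]
rackc [ 578.93 -254.04]
baseTL [733.5   80.93]
baseTR [738.45 -10.04]
baseBL [447.44  62.1 ]
baseBR [451.97 -26.7 ]
lenstop [680.3   34.75]
bottlecap [538.68 403.99]
jarlid [ 537.96 -401.86]
rTL [ 635.37 -217.69]
rTR [ 641.92 -279.37]
rBL [ 470.09 -228.  ]
rBR [ 475.97 -280.6 ]
sT [561.45 218.69]
sR [550.42 163.68]
sB [495.17 176.74]
sL [507.86 229.53]
[14 12  5  5 21] [351.05 208.81] [ 510.32 -256.24] [ 518.4  -264.17]
[11 15  4  5 12] [347.17 212.33] [ 500.42 -245.17] [ 508.2  -252.76]
[ 9  6  7  8 42] [162.   249.33] [ 510.12 -256.  ] [ 489.56 -245.43]
[13 17  5  5 17] [165.47 258.94] [ 533.61 -267.15] [ 514.06 -257.07]
scene sock [524.18 207.    50.  ]
```

```bash
cat >> h.py <<'E'
def togo(P,yaw=None):
    s=state();R=np.array(s["ee_rot"]);p=np.array(s["position"])
    y=np.degrees(np.arctan2(R[1,1],R[0,1]))
    print("t",s["time"],"p",p,"yaw",y,"j",s["joint_pos"],"F",s["contact_force"],"gap",s["finger_gap"])
    print("shift mm (current axes)",R.T@(np.array(P)-p))
    if yaw is not None:
        d=(y-yaw+180)%360-180; a=np.radians(yaw); Rn=np.array([[-np.sin(a),np.cos(a),0],[np.cos(a),np.sin(a),0],[0,0,-1]]).copy()
        c,sn=np.cos(np.radians(d)),np.sin(np.radians(d)); Rn=R@np.array([[c,-sn,0],[sn,c,0],[0,0,1]])
        print("spin",d,"shift after spin",Rn.T@(np.array(P)-p))
E
python3 - <<'E'
from h import *
c=cam("wrist");print(np.array(c["tool_from_camera"]),c["vertical_fov"],c["k1"]);togo((510,-256,260),-86.4)
E
```

```text
[[  -0.      0.95    0.3    77.76]
 [   1.      0.      0.     -1.02]
 [   0.      0.3    -0.95 -141.92]
 [   0.      0.      0.      1.  ]] 69.05715303483254 0.01619665028063798
t 0.25 p [ 200.54 -591.73  230.87] yaw -71.27623000617987 j [ 77.32  29.1  -13.61  85.98   7.2   65.83  -8.87] F [-0.06  0.   -0.39] gap 85.28900803896107
shift mm (current axes) [ 400.86 -218.64  -28.93]
spin 15.123769993820133 shift after spin [ 329.93 -315.66  -28.93]
```

Emit:
step_arm([
  [0,0,-0.01],
  [0,0,-0.01],
], spin=[7.5,7.5])

```text
time: 0.5
position: [200.5, -591.8, 251.2]
ee_rot: [[0.998, 0.061, -0.0], [0.061, -0.998, 0.001], [-0.0, -0.001, -1.0]]
contact_force: [-0.0, -0.2, 0.3]
finger_gap: 85.2
finger_force: 0.0
```

Run:
```python
from h import *
togo((510,-256,260),-86.4)
```

```text
t 0.5 p [ 200.51 -591.76  251.2 ] yaw -86.5233191645015 j [ 74.99  28.1   -9.78  84.12   4.93  68.24 -22.01] F [-0.02 -0.23  0.29] gap 85.20584684183999
shift mm (current axes) [ 329.28 -316.38   -8.57]
spin -0.12331916450148128 shift after spin [ 329.96 -315.67   -8.57]
```

Emit:
step_arm([
  [0.033,-0.0316,-0.001],
  [0.033,-0.0316,-0.001],
  [0.033,-0.0316,-0.001],
  [0.033,-0.0316,-0.001],
  [0.033,-0.0316,-0.001],
  [0.033,-0.0316,-0.001],
  [0.033,-0.0316,-0.001],
  [0.033,-0.0316,-0.001],
  [0.033,-0.0316,-0.001],
  [0.033,-0.0316,-0.001],
], spin=[0,0,0,0,0,0,0,0,0,0])

```text
time: 1.75
position: [510.2, -254.0, 261.3]
ee_rot: [[0.998, 0.065, -0.0], [0.065, -0.998, -0.0], [-0.0, 0.0, -1.0]]
contact_force: [0.9, -0.7, -0.3]
finger_gap: 85.5
finger_force: 0.0
```

Emit:
step_arm([
  [0,0,0],
  [0,0,0],
  [0,0,0],
], spin=[0,0,0])

```text
time: 2.12
position: [508.4, -256.5, 261.2]
ee_rot: [[0.998, 0.063, -0.001], [0.063, -0.998, -0.001], [-0.001, 0.001, -1.0]]
contact_force: [-0.9, -0.7, 0.4]
finger_gap: 85.6
finger_force: 0.0
```

Run:
```python
from h import *
togo((510,-256,260),-86.4)
c=cam("wrist");save(c,"w1")
print("pred pin top",proj(c,(510,-256,140)))
```

```text
t 2.125 p [ 508.41 -256.55  261.21] yaw -86.4084349286773 j [ 34.88  22.95 -15.85  91.72   6.73  66.29 -68.9 ] F [-0.93 -0.7   0.36] gap 85.62712404551486
shift mm (current axes) [ 1.62 -0.45  1.21]
spin -0.008434928677274911 shift after spin [ 1.62 -0.45  1.21]
pred pin top [255.25 182.42]
```

View pics/w1.png

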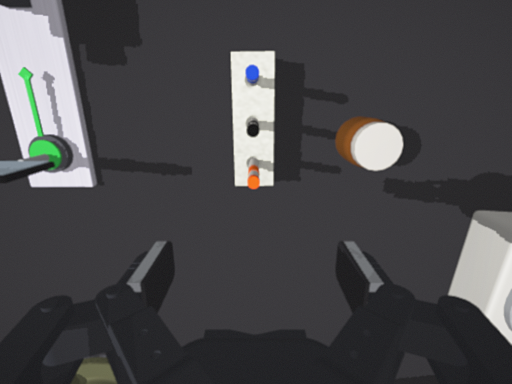

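The wrist view shows the orange top at (254,182), where I predicted it, with the rack aligned to the tool. I'll go down and grasp.

Emit:
step_arm([
  [0.0015,0,0.03],
  [0,0,0.03],
  [0,0,0.03],
  [0,0,0.03],
  [0,0,0.025],
  [0,0,0.02],
  [0,0,0],
  [0,0,0],
], spin=[0,0,0,0,0,0,0,0], jaw=-1)

```text
time: 3.18
position: [511.1, -255.8, 97.1]
ee_rot: [[0.998, 0.064, 0.001], [0.064, -0.998, -0.001], [0.001, 0.001, -1.0]]
contact_force: [-0.1, 0.1, 0.6]
finger_gap: 85.5
finger_force: 0.0
```

Emit:
step_arm([
  [0,0,0],
  [0,0,0],
  [0,0,0],
  [0,0,0],
  [0,0,0],
  [0,0,0],
  [0,0,0],
  [0,0,0],
], spin=[0,0,0,0,0,0,0,0], jaw=1, squeeze=40)

```text
time: 4.18
position: [511.0, -255.0, 96.4]
ee_rot: [[0.998, 0.065, 0.0], [0.065, -0.998, -0.0], [0.0, 0.0, -1.0]]
contact_force: [-0.1, -0.2, 3.7]
finger_gap: 10.6
finger_force: 39.0
```

Emit:
step_arm([
  [0,0,-0.02],
  [0,0,-0.03],
  [0,0,-0.03],
  [0,0,-0.03],
  [0,0,-0.03],
  [0,0,-0.03],
  [0,0,-0.03],
  [0,0,-0.03],
  [0,0,0],
  [0,0,0],
], spin=[0,0,0,0,0,0,0,0,0,0])

```text
time: 5.42
position: [510.4, -255.0, 325.2]
ee_rot: [[0.998, 0.065, -0.001], [0.065, -0.998, 0.001], [-0.001, -0.001, -1.0]]
contact_force: [-0.0, -0.1, -1.4]
finger_gap: 10.9
finger_force: 39.1
```

Run:
```python
from h import *
togo((529,201,325),-86.4)
```

```text
t 5.425 p [ 510.42 -254.97  325.24] yaw -86.27691480546522 j [ 34.87  20.93 -16.25  84.7    5.93  75.31 -68.15] F [-0.02 -0.13 -1.45] gap 10.925527901032876
shift mm (current axes) [  48.15 -453.8     0.46]
spin 0.12308519453478084 shift after spin [  47.17 -453.91    0.46]
```

Emit:
step_arm([
  [0.004,-0.035,0],
  [0.004,-0.04,0],
  [0.005,-0.045,0],
  [0.005,-0.05,0],
  [0.005,-0.05,0],
  [0.005,-0.05,0],
  [0.005,-0.05,0],
  [0.005,-0.05,0],
  [0.005,-0.045,0],
  [0.004,-0.039,0],
], spin=[0,0,0,0,0,0,0,0,0,0])

```text
time: 6.68
position: [527.6, 202.6, 324.7]
ee_rot: [[0.998, 0.066, -0.002], [0.066, -0.998, -0.001], [-0.002, 0.0, -1.0]]
contact_force: [0.8, -0.8, -0.0]
finger_gap: 11.1
finger_force: 39.1
```

Emit:
step_arm([
  [0,0,0],
  [0,0,0],
  [0,0,0],
  [0,0,0],
], spin=[0,0,0,0])

```text
time: 7.18
position: [528.5, 199.8, 326.2]
ee_rot: [[0.998, 0.063, 0.0], [0.063, -0.998, -0.0], [-0.0, 0.0, -1.0]]
contact_force: [0.2, -0.2, -0.2]
finger_gap: 10.7
finger_force: 39.1
```

Run:
```python
from h import *
togo((529,201,200),-86.4)
c=cam("wrist");save(c,"w2");a=cam("top");save(a,"t2");b=cam("scene")
cv2.imwrite("pics/w2s.png",np.hstack([cv2.resize(c["color"][:,:,::-1],(400,300)),cv2.resize(b["color"][100:220,220:380,::-1],(400,300))]))
print("pred sock",proj(c,(529,201,50)))
cc=c["color"].astype(int);m=((cc[...,0]>110)&(cc[...,0]-cc[...,1]>80)&(cc[...,0]-cc[...,2]>80)).astype(np.uint8)
n,l,s,ce=cv2.connectedComponentsWithStats(m)
for i in range(1,n):
  if s[i][4]>60: print(s[i],ce[i])
```

```text
t 7.175 p [528.52 199.84 326.23] yaw -86.38007349913777 j [  -6.09   21.1   -25.74   85.39    9.31   75.64 -119.02] F [ 0.2  -0.21 -0.17] gap 10.710224062307397
shift mm (current axes) [  0.56  -1.18 126.23]
spin 0.01992650086225467 shift after spin [  0.55  -1.18 126.23]
pred sock [254.55 154.74]
[ 232  131   44   45 1312] [253.3  152.68]
[ 80 133  26  22 449] [ 92.28 142.77]
[246 230  19  23 334] [254.91 240.57]
[241 273  29  36 826] [254.65 290.92]
```

View pics/w2.png

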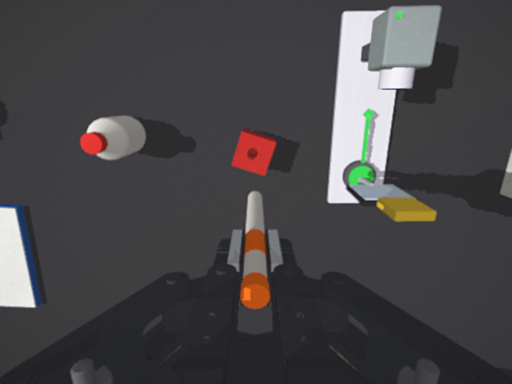

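The pin hangs straight in the fingers, with its foot at about (255,195). The hole is near (253,154), and I predicted (254.5,154.7). Next I'll measure the hole centre and the foot.

Run:
```python
from h import *
c=cam("wrist");togo((529,201,200))
g=cv2.cvtColor(c["color"],cv2.COLOR_RGB2GRAY).astype(int);r=c["color"][...,0].astype(int)
sub=r[144:164,242:265];m=(sub<np.median(sub)*.75).astype(np.uint8)
n,l,s,ce=cv2.connectedComponentsWithStats(m)
for i in range(1,n):
  if s[i][4]>8:
    u=ce[i]+[242,144];print(s[i],u,at_z(c,u,50)[:2],at_z(c,u,35)[:2])
# pin lower part, rows
for row in (194,198,205,215,222):
    w=np.where(g[row,240:270]>110)[0]+240
    print(row,w.min(),w.max())
p=np.array(state()["position"])
print("pred foot",proj(c,p-[0,0,86]),"top",proj(c,p+[0,0,44]), "foot front edge",proj(c,p+[6,0,-86]))
a=cam("top")
cv2.imwrite("pics/w3.png",np.hstack([cv2.resize(c["color"][120:200,200:300,::-1],(400,320),interpolation=cv2.INTER_CUBIC),cv2.resize(a["color"][170:250,160:260,::-1],(400,320),interpolation=cv2.INTER_CUBIC)]))
```

```text
t 7.375 p [528.41 200.6  326.4 ] yaw -86.31585918190294 j [  -6.14   21.1   -25.77   85.36    9.31   75.65 -119.02] F [-1.12  1.09 -0.96] gap 10.956594762703121
shift mm (current axes) [  0.58  -0.37 126.4 ]
[ 6  5 10  9 75] [252.27 153.05] [531.27 205.3 ] [528.61 205.26]
194 249 260
198 248 261
205 247 261
215 246 262
222 246 262
pred foot [255.71 195.63] top [256.86 295.81] foot front edge [256.17 189.01]
```

View pics/w3.png

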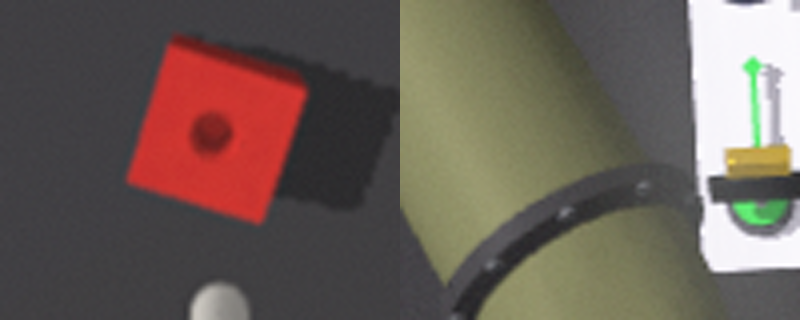

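The crop puts the hole centre at about (252.6,153), which is world (531,204.5). The foot is at column 254.5. I'll lower the pin to just above the socket and look again.

Emit:
step_arm([
  [0.002,-0.003,0.03],
  [0,0,0.03],
  [0,0,0.03],
  [0,0,0.03],
  [0,0,0.025],
  [0,0,0.02],
  [0,0,0],
  [0,0,0],
  [0,0,0],
], spin=[0,0,0,0,0,0,0,0,0])

```text
time: 8.55
position: [530.7, 204.5, 162.4]
ee_rot: [[0.998, 0.065, 0.002], [0.065, -0.998, 0.001], [0.002, -0.001, -1.0]]
contact_force: [-0.1, -0.1, 0.1]
finger_gap: 10.7
finger_force: 39.1
```

Run:
```python
from h import *
c=cam("wrist");togo((531,204,161));p=np.array(state()["position"]);b=cam("scene")
for x in (529,531,533): print("pred hole",x,proj(c,(x,204,50)))
print("pred foot",proj(c,p-[0,0,86]))
w=cv2.resize(c["color"][110:210,200:310,::-1],(440,400),interpolation=cv2.INTER_CUBIC)
s=cv2.resize(b["color"][110:200,250:330,::-1],(356,400),interpolation=cv2.INTER_CUBIC)
cv2.imwrite("pics/w4.png",np.hstack([w,s]))
print("scene pred hole",proj(b,(531,204,50)),"foot",proj(b,p-[0,0,86]))
```

```text
t 8.6 p [530.59 204.37 162.25] yaw -86.28365064955624 j [  -7.89   28.77  -23.9   100.34   14.01   53.74 -123.78] F [-0.74 -0.13 -0.79] gap 10.880164582597706
shift mm (current axes) [0.38 0.4  1.25]
pred hole 529 [256.24 188.59]
pred hole 531 [256.38 186.59]
pred hole 533 [256.52 184.57]
pred foot [256.08 195.81]
scene pred hole [293.25 159.86] foot [293.95 153.69]
```

View pics/w4.png

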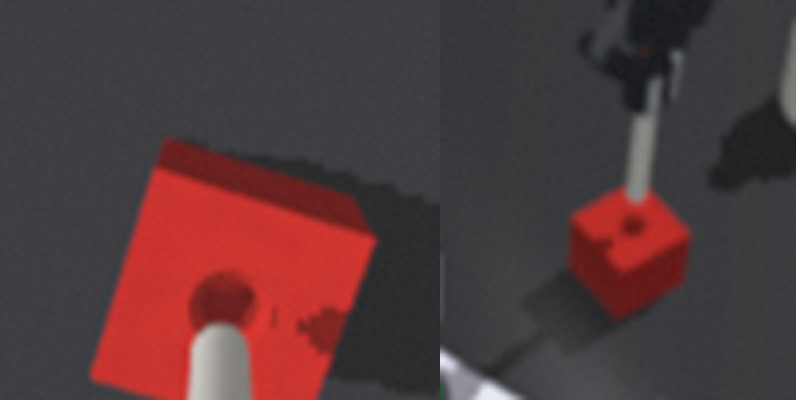

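The hole is about 1.5 mm further in x than the foot, and the lateral match is within 1 mm. I'll insert now.

Emit:
step_arm([
  [0.0015,0.0005,0.008],
  [0,0,0.008],
  [0,0,0.008],
  [0,0,0.008],
  [0,0,0.008],
  [0,0,0],
], spin=[0,0,0,0,0,0])

```text
time: 9.4
position: [531.2, 203.5, 120.5]
ee_rot: [[0.998, 0.065, -0.001], [0.065, -0.998, -0.001], [-0.001, 0.001, -1.0]]
contact_force: [0.5, -0.3, -1.1]
finger_gap: 10.7
finger_force: 39.1
```

Emit:
step_arm([
  [0,0,0.007],
  [0,0,0.007],
  [0,0,0.006],
  [0,0,0.004],
  [0,0,0],
], spin=[0,0,0,0,0])

```text
time: 10.02
position: [531.5, 203.6, 96.9]
ee_rot: [[0.998, 0.065, -0.001], [0.065, -0.998, -0.0], [-0.001, 0.0, -1.0]]
contact_force: [0.7, -0.8, -1.6]
finger_gap: 10.8
finger_force: 39.1
```

Emit:
step_arm([
  [0,0,0],
  [0,0,0],
  [0,0,0],
  [0,0,0],
  [0,0,0],
  [0,0,0],
], spin=[0,0,0,0,0,0], jaw=-1)

```text
time: 10.78
position: [531.6, 203.8, 97.3]
ee_rot: [[0.998, 0.065, 0.0], [0.065, -0.998, 0.0], [0.0, -0.0, -1.0]]
contact_force: [-0.3, -0.1, 0.2]
finger_gap: 85.1
finger_force: 0.0
```

Emit:
step_arm([
  [0,0,-0.03],
  [0,0,-0.04],
  [0,0,-0.04],
  [0,0,-0.04],
  [0,0,-0.04],
  [0,0,0],
  [0,0,0],
  [0,0,0],
], spin=[0,0,0,0,0,0,0,0])

```text
time: 11.78
position: [531.1, 203.4, 286.0]
ee_rot: [[0.998, 0.065, -0.002], [0.065, -0.998, -0.001], [-0.002, 0.001, -1.0]]
contact_force: [0.5, -0.4, -0.1]
finger_gap: 85.3
finger_force: 0.0
```

Run:
```python
from h import *
c=cam("wrist");togo((499,21,290),-176.25);b=cam("scene")
w=cv2.resize(c["color"][:,:,::-1],(400,300),interpolation=cv2.INTER_AREA)
s=cv2.resize(b["color"][110:230,220:380,::-1],(400,300),interpolation=cv2.INTER_CUBIC)
cv2.imwrite("pics/w5.png",np.hstack([w,s]))
for n,P in [("top",(532,204,140)),("band",(532,204,100)),("band+10mm",(532,204,110))]: print(n,proj(c,P)*.78125,(proj(b,P)-[220,110])*2.5+[400,0])
for cc,z,nm in((c,140,"w"),(b,140,"s")):
    q=cc["color"].astype(int);m=((q[...,0]>130)&(q[...,0]-q[...,2]>90)&(q[...,1]>.25*q[...,0])).astype(np.uint8)
    n,l,s,ce=cv2.connectedComponentsWithStats(m)
    for i in range(1,n):
      if s[i][4]>12: print(nm,s[i],ce[i],at_z(cc,ce[i],140)[:2],at_z(cc,ce[i],100)[:2],at_z(cc,ce[i],166)[:2])
```

```text
t 11.825 p [531.2  203.42 286.04] yaw -86.27754804337057 j [  -6.41   22.84  -25.7    89.12   10.26   70.52 -120.08] F [ 0.38 -0.05 -0.84] gap 85.20078965051312
shift mm (current axes) [-43.98 179.94  -3.74]
spin 89.97245195662941 shift after spin [179.92  44.07  -3.74]
top [199.28 137.8 ] [590.47  71.32]
band [199.22 131.08] [587.41  96.  ]
band+10mm [199.23 132.61] [588.16  89.95]
w [ 232  136   49   49 1222] [255.88 160.57] [549.13 204.27] [540.85 203.53] [554.51 204.75]
w [ 62 139  23  24 126] [ 70.02 147.55] [550.18 395.19] [542.05 420.99] [555.47 378.42]
w [ 396  213   70   28 1331] [431.71 226.74] [486.3    2.26] [469.29 -26.56] [497.36  21.  ]
s [343  22  60  31 132] [372.83  31.2 ] [434.01 727.7 ] [410.13 781.02] [449.52 693.03]
s [373  45  23  11  24] [384.21  50.21] [512.29 669.97] [491.81 720.79] [525.59 636.94]
s [337 104  10   8  19] [342.   106.42] [554.58 383.  ] [535.94 421.35] [566.69 358.08]
s [293 137   6   5  25] [295.2  138.92] [530.89 201.18] [511.23 231.62] [543.67 181.4 ]
s [292 148   5   5  19] [294. 150.] [552.29 168.74] [533.56 197.76] [564.46 149.87]
s [280 153  11   9  27] [286.33 156.67] [551.34 137.97] [532.56 165.66] [563.54 119.97]
s [235 155  13  22 172] [241.31 165.52] [483.51  39.67] [461.79  63.08] [497.63  24.45]
s [290 154  16  11  29] [297.28 159.66] [578.65 148.7 ] [561.06 176.86] [590.08 130.4 ]
```

View pics/w5.png

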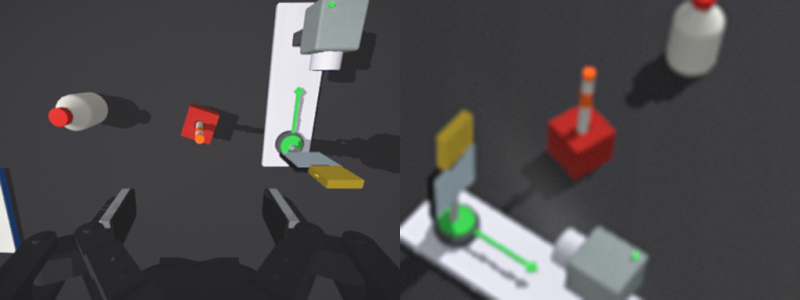

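The pin is seated: its top appears at (295,139) in the scene, where the fully-down prediction is (296,138.5). The handle is at about (498,22) with the mirror resting near 3.6° yaw. Spin by −90° and move above it.

Emit:
step_arm([
  [0,0,0],
  [0,0,0],
  [0,0,0],
  [0,0,0],
  [0,0,0],
  [0,0,0],
  [0,0,0],
  [0,0,0],
  [0,0,0],
  [0,0,0],
], spin=[-9,-9,-9,-9,-9,-9,-9,-9,-9,-9])

```text
time: 13.12
position: [531.5, 203.6, 286.7]
ee_rot: [[-0.07, 0.998, -0.001], [0.998, 0.07, -0.0], [-0.0, -0.001, -1.0]]
contact_force: [0.4, -0.5, -0.2]
finger_gap: 85.8
finger_force: 0.0
```

Emit:
step_arm([
  [-0.03,-0.0075,0],
  [-0.03,-0.0075,0],
  [-0.03,-0.0075,0],
  [-0.03,-0.0075,0],
  [-0.03,-0.0075,0],
  [-0.0285,-0.007,0],
  [0,0,0],
  [0,0,0],
  [0,0,0],
  [0,0,0],
], spin=[0,0,0,0,0,0,0,0,0,0])

```text
time: 14.38
position: [498.9, 23.6, 287.3]
ee_rot: [[-0.066, 0.998, 0.0], [0.998, 0.066, 0.0], [0.0, 0.0, -1.0]]
contact_force: [0.1, 0.2, 0.7]
finger_gap: 85.5
finger_force: 0.0
```

Run:
```python
from h import *
c=cam("wrist");togo((498,22,149),3.6)
save(c,"w6")
q=c["color"].astype(int);m=((q[...,0]>110)&(q[...,0]-q[...,2]>80)&(q[...,1]>.5*q[...,0])).astype(np.uint8)
n,l,s,ce=cv2.connectedComponentsWithStats(m)
for i in range(1,n):
  if s[i][4]>60:
    print(s[i],ce[i]); r=cv2.minAreaRect(np.argwhere(l==i)[:,::-1].astype(np.float32)); print(r)
print("pred handle top centre",proj(c,(498,22,190)))
```

```text
t 14.425 p [498.84  23.5  287.28] yaw 3.797413706521989 j [ 29.84  19.7  -49.29  98.6   15.87  69.01 -19.75] F [ 0.45 -0.68 -0.86] gap 85.41229986694303
shift mm (current axes) [ -1.48  -0.94 138.28]
spin 0.19741370652198498 shift after spin [ -1.48  -0.94 138.28]
[248 157  14  56 736] [254.71 184.76]
((254.49996948242188, 184.49998474121094), (54.99999237060547, 12.999998092651367), 90.0)
pred handle top centre [253.74 194.54]
```

View pics/w6.png

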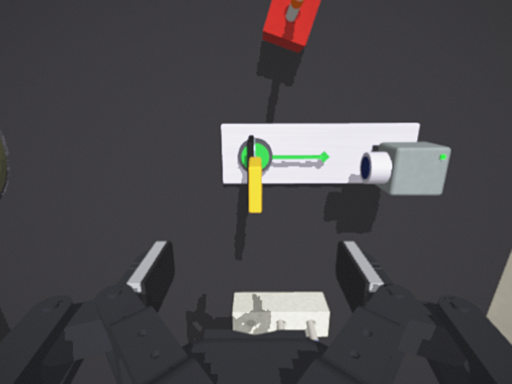

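The handle is at column 254.5, parallel to the tool and centred between the fingers. I'll check its y before descending.

Run:
```python
from h import *
c=cam("wrist");a=cam("top")
print(at_z(c,(254.5,213),190),at_z(c,(254.5,157),142),at_z(c,(254.5,157),190))
for v in (123,184.5): print(at_z(c,(222,v),12),at_z(c,(418,v),12))
print("lens",at_z(c,(372,168),100), "hub",at_z(c,(257,156),20))
print(proj(c,(498,22,190)),proj(c,(499,0,190)),proj(c,(499,44,190)),proj(c,(499,44,142)))
```

```text
[499.83   3.95 190.  ] [496.98  46.93 142.  ] [496.41  56.12 190.  ]
[448.03  68.85  12.  ] [731.6   87.02  12.  ]
[450.82 -24.5   12.  ] [754.25  -4.55  12.  ]
lens [639.51  34.73 100.  ] hub [502.02  25.33  20.  ]
[253.78 194.37] [253.32 216.89] [256.54 170.78] [256.25 159.9 ]
```

Emit:
step_arm([
  [0.001,0,0.025],
  [0,0,0.025],
  [0,0,0.025],
  [0,0,0.025],
  [0,0,0.02],
  [0,0,0.018],
  [0,0,0],
  [0,0,0],
  [0,0,0],
], spin=[0,0,0,0,0,0,0,0,0])

```text
time: 15.65
position: [499.3, 23.9, 150.1]
ee_rot: [[-0.065, 0.998, 0.001], [0.998, 0.065, 0.0], [-0.0, 0.001, -1.0]]
contact_force: [-0.3, -0.7, -0.2]
finger_gap: 85.7
finger_force: 0.0
```

Emit:
step_arm([
  [0,0,0],
  [0,0,0],
  [0,0,0],
  [0,0,0],
  [0,0,0],
  [0,0,0],
  [0,0,0],
  [0,0,0],
  [0,0,0],
], spin=[0,0,0,0,0,0,0,0,0], jaw=1, squeeze=30)

```text
time: 16.77
position: [499.0, 23.7, 149.4]
ee_rot: [[-0.065, 0.998, 0.0], [0.998, 0.065, 0.0], [0.0, 0.0, -1.0]]
contact_force: [0.7, -0.3, 0.8]
finger_gap: 11.7
finger_force: 34.0
```

Emit:
step_arm([
  [0,0,0],
  [0,0,0],
  [0,0,0],
  [0,0,0],
  [0,0,0],
  [0,0,0],
  [0,0,0],
  [0,0,0],
  [0,0,0],
  [0,0,0],
], spin=[-3.8,-3.8,-3.8,-3.8,-3.8,-3.8,-3.8,-3.8,-3.8,-3.8])

```text
time: 18.02
position: [499.6, 24.0, 149.4]
ee_rot: [[-0.667, 0.745, 0.002], [0.745, 0.667, 0.001], [-0.0, 0.002, -1.0]]
contact_force: [4.6, 0.9, -2.2]
finger_gap: 11.4
finger_force: 33.6
```

Emit:
step_arm([
  [0,0,0],
  [0,0,0],
  [0,0,0],
  [0,0,0],
  [0,0,0],
  [0,0,0],
  [0,0,0],
  [0,0,0],
], spin=[0,0,0,0,0,0,0,0])

```text
time: 19.02
position: [499.6, 24.0, 149.4]
ee_rot: [[-0.664, 0.748, 0.002], [0.748, 0.664, 0.001], [-0.0, 0.002, -1.0]]
contact_force: [5.9, 1.3, -1.3]
finger_gap: 11.7
finger_force: 33.6
```

Run:
```python
from h import *
togo((499,24,149),41.7);b=cam("scene");a=cam("top");c=cam("wrist")
s=cv2.resize(b["color"][120:240,210:350,::-1],(400,343),interpolation=cv2.INTER_CUBIC)
w=cv2.resize(c["color"][:,:,::-1],(400,300))
w=np.vstack([w,np.zeros((43,400,3),np.uint8)])
cv2.imwrite("pics/w7.png",np.hstack([w,s]))
for n,cc in(("w",c),("s",b)):
    q=cc["color"].astype(int);m=((q[...,1]>110)&(q[...,1]-q[...,0]>60)&(q[...,1]-q[...,2]>60)).astype(np.uint8)
    k,l,st,ce=cv2.connectedComponentsWithStats(m)
    for i in range(1,k):
      if st[i][4]>5: 
        pts=np.argwhere(l==i)[:,::-1]; P=np.array([at_z(cc,p,22)[:2] for p in pts.astype(float)]); d=P-[499,24.3]
        j=np.linalg.norm(d,axis=1).argmax(); print(n,st[i],"far",P[j],np.degrees(np.arctan2(d[j,1],d[j,0])))
```

```text
t 19.025 p [499.61  23.99 149.43] yaw 41.61698423050431 j [ 30.99  31.18 -55.32 110.93  31.56  54.4    1.94] F [ 5.91  1.33 -1.32] gap 11.710138387587572
shift mm (current axes) [ 0.41 -0.45  0.43]
spin -0.08301576949568812 shift after spin [ 0.41 -0.45  0.43]
w [274 112  75  59 701] far [519.89 132.8 ] 79.1002235420585
w [255 163  21  40 604] far [520.7   20.33] -10.36469810794982
w [234 169   8  27 120] far [486.45   8.53] -128.50966033233567
w [481 356   8   6  33] far [866.39  43.8 ] 3.0375297573183544
s [250 177  22  16  66] far [507.75 131.28] 85.32247126435522
s [235 192  15  12 113] far [489.19  46.06] 114.26884305100853
s [313 211   3   3   7] far [672.99 120.37] 28.905004535175994
```

View pics/w7.png

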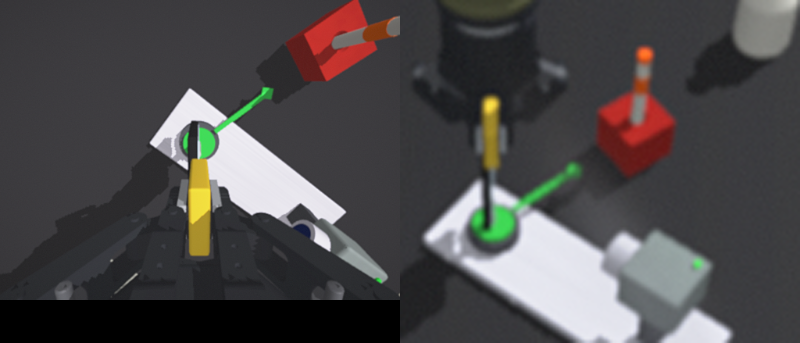

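The green pointer aims at the socket (79° against 79.6° to the pin), and the grip is steady at 34 N. I'm handing the job in.

```bash
python3 -c "
from rig import *
print(job_done())"
```

```text
the job is handed in; nothing more can be done
None
```

The job is handed in: the orange-banded pin stands fully down and released in the red socket, and the gripper holds the mirror turned 38°. The green pointer is about 0.5° off the pin (79.1° against 79.6°); I did not receive the judge's verdict.

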